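Tap the carrier block home against its hidden stop

TASK

Pick up the orange-handled screwdriver and, with its tip only, nudge the blue carrier block along its guide into the black hood in small, gentle taps of a centimetre or less, drawing the tip back off the block after each, until you feel it come fully home against the stop hidden inside. Do not ram it against the stop or touch the block with the gripper, then lay the screwdriver back on its rubber mat. Leave the bottle and the beaker where they stand.

Things in the scene. Friction and masses are not known exactly. Their poses are not given: they have to be found in the camera images.
- bed: fixed aluminium slide bed, 100 (x) x 230 (y) x 12 mm, origin at the centre of its underside. A 47 mm wide guide channel runs along y down its middle (floor 12 mm above the bench) between two 10 mm wide steel fences, tops 24 mm above the bench. The block is pushed along the bed's -y. Its far part, y = +20 to -113 mm, lies under a closed black hood 80 mm wide and 70 mm high.
- mouth (a point): middle of the channel floor at the hood's open mouth (bed y = +20 mm); opening 50 mm wide, clear to 46 mm above the bench. A stop with a stiff rubber-backed pad (yields about 1 mm per 6 N) is clamped in the hood behind it, unseen, at a place that differs every time: the block comes home after 45 to 85 mm of travel.
- block: loose blue carrier block, two glass windows on top, 44 (x) x 60 (y) x 30 mm, about 0.45 kg, in the channel with 1.5 mm play each side, axes as the bed's. Origin at the centre of its underside; flat rear face to tap at its y = +30 mm. Slides under roughly 2 to 6 N, stays where left; against the stop the force climbs about 6 N per mm. Over 20 N on it counts as ramming.
- touch_pin (a joint): travel in m of the light spring pin (under 1 N, too weak to move the block) in the face of the hidden stop: 0 = out by 3 mm (block not there), 0.003 = pressed flush (block home). Out of sight.
- screwdriver: loose screwdriver, 180 mm long, 0.07 kg, lying flat on the mat. Origin at the middle of its length on its underside; tip towards its -y, axis 12 mm above the origin. Orange handle 24 mm across from y = +5 to +90 mm (grip it across x at about y = +45 mm); round steel shaft 6 mm thick from y = +5 to -93 mm.
- tip (a point): end of the screwdriver's shaft, on its axis
- mat: fixed black rubber mat, 120 (x) x 200 (y) x 3 mm, origin at the centre of its underside; the screwdriver lies on it along its y, roughly centred
- bottle_blue: bystander: loose clear bottle with blue cap, 56 x 56 x 111 mm, origin at the centre of its underside, on the bed's +x side beside the hood
- beaker_50: bystander: loose clear beaker, 46 x 46 x 56 mm, origin at the centre of its underside, on the bed's +x side, nearer the open end
Things that resemble listed ones, but are neither listed nor needed, are in the scene too. Of the things shaped like the block, the blue one is meant.

How it is judged:
On the way, in this order (a step that is already met when the one before it is completed fails the run):
1. the screwdriver is picked up off the mat (z of screwdriver in the frame of mat above 0.015 m), for 0.1 s.
2. after the first tap or taps the block rests 4 to 20 mm on, the tip off it (distance of block from where it was at the start of the episode between 0.004 and 0.02 m and contact force between screwdriver and block below 0.1 N and linear speed of block below 0.005 m/s), for 0.05 s.
3. after further taps the block rests 20 to 40 mm on, the tip off it (distance of block from where it was at the start of the episode between 0.02 and 0.04 m and contact force between screwdriver and block below 0.1 N and linear speed of block below 0.005 m/s), for 0.05 s.
4. the block is home against the hidden stop (value of joint touch_pin above 0.0018 m and linear speed of block below 0.005 m/s), for 0.1 s.
At the end, for the whole second after the job is handed in: The block stands against the hidden stop (touch pin pressed at least 1.8 of its 3 mm, so a gap under 1.2 mm) and the screwdriver lies at rest on the mat, its middle within 50 mm of the mat's centre along each of the mat's axes (all of step 4 and x of screwdriver in the frame of mat between -0.05 and 0.05 m and y of screwdriver in the frame of mat between -0.05 and 0.05 m and z of screwdriver in the frame of mat below 0.01 m and linear speed of screwdriver below 0.02 m/s).
It fails at once if the screwdriver presses the block with more than 20 N (contact force between screwdriver and block above 20 N).
It fails at once if the gripper or arm touches the block (contact force between any of the fingers, the arm and block above 0.5 N).
It fails at once if the bottle is moved (distance of bottle_blue from where it was at the start of the episode above 0.02 m).
It fails at once if the beaker is moved (distance of beaker_50 from where it was at the start of the episode above 0.02 m).
It also fails if it takes over 72 s, if anything falls off the work surface, if the arm or the gripper's body presses on something with over 40 N, if the wrist force passes 120 N, or if a joint passes its speed limit or range.

ROBOT

A 7-joint arm with a two-finger parallel gripper is mounted at the origin on the work surface; the furniture and walls round the work are solid. World frame = base frame: x ahead of the robot, y to its left, z up, the work surface at z = 0. Lengths are in m, angles in rad, forces in N, time in s.
With the tool pointing down it reaches from about 0.4 to 0.875 m from the base axis. Payload 19.3 kg.
Tool frame: the origin (TCP) lies at the very end of the fingers, on their centre line; the grasp point (between the pads) lies 19 mm behind it; z points along the fingers, y is the line along which they close (so a half turn about z gives the same grasp; the last joint's range is limited). The gripper opens to 85 mm and grips with 20 to 120 N. Pads are 22 mm wide; open, the fingers measure 114 mm over their backs; the gripper's body (76 mm by 85 mm) begins 54 mm behind the grasp point. The pads swing forward as they close: fully open they stand 13 mm farther back than shut.
Start: joints at [1.094, 0.521, -0.036, 1.599, 0.021, 1.021, -0.113], TCP at [0.247, -0.574, 0.231] pointing down, gripper open.
Joint ranges: [-2.91, 2.91], [-0.3, 2.13], [-1.5, 1.42], [0.17, 2.43], [-1.26, 4.41], [0.16, 1.93], [-2.52, 2.52]. Speed limits (rad/s): [1.89, 1.89, 2.39, 2.39, 3.01, 3.01, 3.01].

INTERFACE

Orientations are given as [roll, pitch, yaw] about the fixed x, y, z axes, in that order (R = Rz(yaw) Ry(pitch) Rx(roll)).
In Python, from workcell import bot gives the robot as it stands.
- The arm moves only by the shell command python3 -m crank 'ROWS' [FORCE]. ROWS is a JSON object of lists of equal length, an entry for each row: "travel": the shift along the world's x, y, z in cm, a list of three; "turn": the turn, a rotation vector about the world's x, y, z in degrees, a list of three; "gripper": the closure, from 0 (fully open) to 1 (shut). A call has exactly 5 rows; each row is the pose to reach, as a shift and turn from the pose commanded when the call began; what a row does not reach only later rows make up. A row lasts 1/10 s, in which the tool goes at most 50 mm and 8.59 degrees, less where a joint would pass 70% of its speed; a pose out of reach is approached as far as the arm can. A call with a gripper value outside its range is refused whole. The fingers move at their own pace and stop on an object; FORCE is the grip in N (left out, the last holds). Time passes only in rows, so rows that repeat a pose let the fingers close, or fill a call up. It gives the time, the measured TCP pose, the force, the opening and the grip force at its end, in the units of the state.
- bot.observe(): the state, without advancing time (a new reading comes with each control period).
- bot.grab_frame(name): name is "side" or "top"; returns a dict with "pixels" (480x640x3 uint8, red, green, blue), "fx", "fy", "cx", "cy" (pixels), "dist" ([k1, k2, p1, p2, k3] as OpenCV has them; the pictures are not rectified), "extrinsics" (4x4, takes a point from world to camera coordinates). Camera axes: x right, y down, z forward; pixel columns grow to the right and rows downward; lengths in m; the calibration is good to about 2 mm. A picture is of the moment at which its call begins. There is no depth.
- bot.job_done(): hands the job in; it is judged then, once.
The state is a dict: "clock": time; "qpos": joint angles; "qd": joint speeds; "joint_efforts": joint torques, N m; "position": TCP position; "tool_rot": TCP orientation; "force": force on the tool from outside, world axes, zero at the start; "moment": the same for the moment, N m; "grip_width": finger opening in m; "finger_force": force on a finger pad.
Only numpy, scipy, OpenCV 4.12 (cv2) and the standard library are available. Lean on these libraries where they do the work, as an engineer would, in place of code of your own. Each camera call takes 0.05 s, during which the arm holds its last target. There are 200 camera calls.

## Working session

There is one attempt and no reset: what is moved stays moved. The work goes in short steps, Python scripts to look and compute and a shell command to move; the robot and the scene stay as the last step left them, time stands still between calls to the robot, and variables do not carry over. Pictures are saved under pics/ and viewed, at most 10 in all, crops included, and the job is handed in when it is done.

```bash
ls; mkdir -p pics; python3 - <<'E'
from workcell import bot
import cv2,numpy as np,pickle
print(bot.observe())
for n in("side","top"):
    f=bot.grab_frame(n); pickle.dump(f,open(f"pics/{n}0.pkl","wb"))
    cv2.imwrite(f"pics/{n}0.png",f["pixels"][:,:,::-1])
    print(n,f["fx"],f["fy"],f["cx"],f["cy"],f["dist"],np.round(f["extrinsics"],3).tolist())
E
```

```text
pics
{'clock': 0.0, 'qpos': array([ 1.09381403,  0.52198395, -0.03633907,  1.60000604,  0.02120411,
        1.02113568, -0.11279676]), 'qd': array([ 0.00010238,  0.00021542,  0.00102829, -0.00047399, -0.00048785,
        0.00159089, -0.00080415]), 'joint_efforts': array([ 3.93438213e-04, -9.27084017e+01,  1.98033147e+00, -3.69931412e+01,
        1.79205474e-02,  8.11154925e-03, -1.35750125e-05]), 'position': array([ 0.24711711, -0.57369182,  0.23074505]), 'tool_rot': array([-3.14044771e+00,  8.13932289e-05,  4.06787843e-01]), 'force': array([-0.87138824,  0.62501501, -0.89187608]), 'moment': array([ 0.03565519,  0.0101976 , -0.01053912]), 'finger_force': 0.0, 'grip_width': 0.0853498236053261}
side 444.12984638613636 444.12984638613636 315.4534458546404 243.1661560696712 [0.03011314 0.         0.         0.         0.        ] [[-0.974, -0.224, -0.018, 0.465], [-0.086, 0.443, -0.893, 0.019], [0.208, -0.868, -0.451, 0.911], [0.0, 0.0, 0.0, 1.0]]
top 461.75919249432417 461.75919249432417 315.18784266665665 235.93717652238735 [-0.11670393  0.          0.          0.          0.        ] [[-0.008, -0.999, 0.04, 0.122], [-0.992, 0.003, -0.122, 0.436], [0.122, -0.041, -0.992, 0.847], [0.0, 0.0, 0.0, 1.0]]
```

View pics/top0.png

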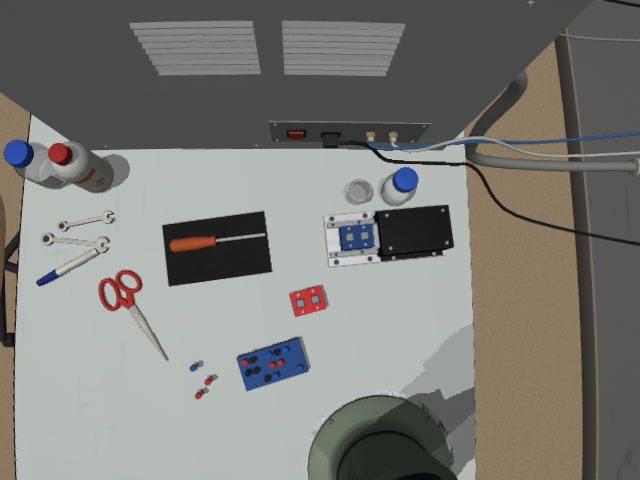

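View pics/side0.png

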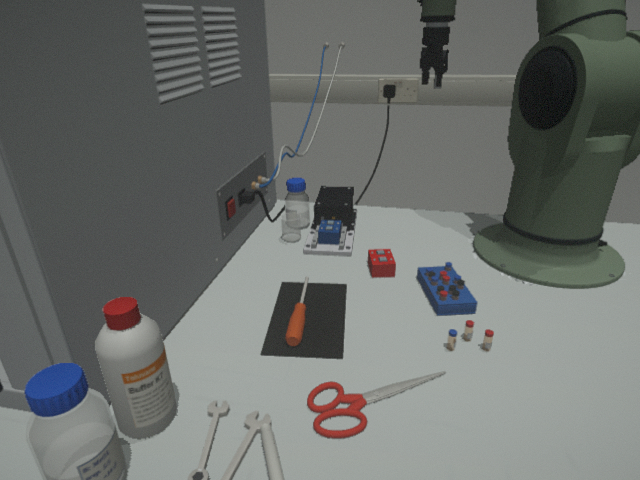

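The top view shows the orange-handled screwdriver on the black mat: handle about (192,243), tip about (265,235). The bed is at about (325–452, 205–265), with the blue block at (357,237) in front of the hood, the beaker at (359,191) and the bottle at (402,185). Candidates for the block are the blue block in the channel (357,237), the red block (308,300) and the blue vial rack (272,363). The one in the channel fits, being blue with two windows. Next I'll measure everything and check a crop.

```bash
cat >h.py <<'E'
import numpy as np,cv2,pickle
def load(n): return pickle.load(open(f"pics/{n}.pkl","rb"))
def ray(f,uv):
    K=np.array([[f["fx"],0,f["cx"]],[0,f["fy"],f["cy"]],[0,0,1.]])
    p=cv2.undistortPoints(np.float64([[uv]]),K,np.float64(f["dist"]))[0,0]
    E=np.asarray(f["extrinsics"]);R,t=E[:3,:3],E[:3,3]
    d=R.T@np.array([*p,1]);return -R.T@t,d/np.linalg.norm(d)
def plane(f,uv,z):
    o,d=ray(f,uv);return o+d*(z-o[2])/d[2]
def tri(f,a,g,b):
    o,d=ray(f,a);p,e=ray(g,b)
    s=np.linalg.lstsq(np.c_[d,-e],p-o,rcond=None)[0]
    A,B=o+d*s[0],p+e*s[1];return (A+B)/2,np.linalg.norm(A-B)
def proj(f,P):
    K=np.array([[f["fx"],0,f["cx"]],[0,f["fy"],f["cy"]],[0,0,1.]]);E=np.asarray(f["extrinsics"])
    return cv2.projectPoints(np.float64([P]),cv2.Rodrigues(E[:3,:3])[0],E[:3,3],K,np.float64(f["dist"]))[0].ravel()
def mask(f,lo,hi,roi):
    h=cv2.cvtColor(f["pixels"],cv2.COLOR_RGB2HSV);m=cv2.inRange(h,lo,hi);k=np.zeros_like(m)
    x0,y0,x1,y1=roi;k[y0:y1,x0:x1]=m[y0:y1,x0:x1];return k
def big(m):
    c=max(cv2.findContours(m,cv2.RETR_EXTERNAL,cv2.CHAIN_APPROX_NONE)[0],key=cv2.contourArea)
    M=cv2.moments(c);return c,np.array([M["m10"],M["m01"]])/M["m00"]
E
python3 - <<'E'
from h import *
t,s=load("top0"),load("side0")
for n,f,ro,rb,rm in(("top",t,(160,225,225,260),(330,215,380,260),(155,205,280,290)),("side",s,(280,295,312,350),(312,215,345,245),(255,275,355,360))):
    for nm,lo,hi,r in(("handle",(3,120,60),(16,255,255),ro),("block",(100,110,40),(125,255,255),rb),("mat",(0,0,0),(180,255,60),rm)):
        c,m=big(mask(f,lo,hi,r));R=cv2.minAreaRect(c)
        print(n,nm,m.round(1),cv2.contourArea(c),np.round(cv2.boxPoints(R),1).tolist())
T=cv2.resize(t["pixels"][160:290,150:470],None,fx=2.5,fy=2.5,interpolation=cv2.INTER_CUBIC)
S=cv2.resize(s["pixels"][170:360,230:400],None,fx=3,fy=3,interpolation=cv2.INTER_CUBIC)
cv2.imwrite("pics/ct.png",T[:,:,::-1]);cv2.imwrite("pics/cs.png",S[:,:,::-1])
E
```

```text
top handle [191.2 243.3] 498.5 [[168.3000030517578, 239.60000610351562], [213.89999389648438, 233.60000610351562], [215.60000610351562, 246.60000610351562], [170.0, 252.6999969482422]]
top block [356.  236.7] 709.0 [[338.70001220703125, 226.60000610351562], [371.0, 223.39999389648438], [373.3999938964844, 246.8000030517578], [341.0, 250.0]]
top mat [216.3 248.3] 6099.0 [[160.39999389648438, 225.1999969482422], [263.1000061035156, 210.8000030517578], [271.6000061035156, 271.3999938964844], [169.0, 285.79998779296875]]
side handle [295.9 324.9] 534.0 [[283.5, 343.1000061035156], [293.8999938964844, 301.20001220703125], [309.20001220703125, 305.1000061035156], [298.79998779296875, 346.8999938964844]]
side block [329.1 231.3] 340.5 [[319.0, 220.0], [340.0, 220.0], [340.0, 243.0], [319.0, 243.0]]
side mat [309.4 321.2] 4300.0 [[261.8999938964844, 353.8999938964844], [265.3999938964844, 280.79998779296875], [345.3999938964844, 284.6000061035156], [341.8999938964844, 357.79998779296875]]
```

View pics/ct.png

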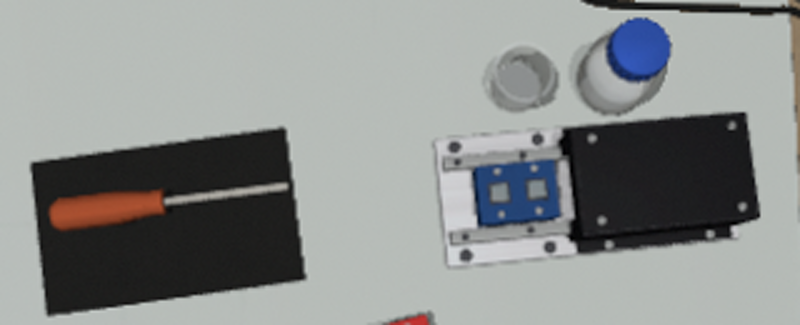

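View pics/cs.png

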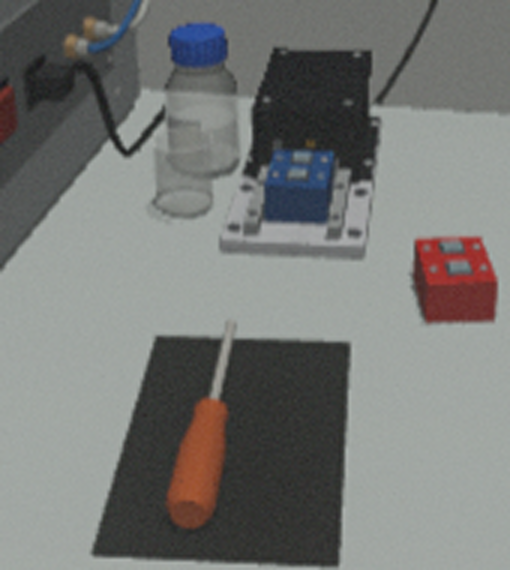

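The crops confirm the target: the blue block sits in the channel with its two windows at top-view pixels (349.6,237.2) and (364.8,235.2). The screwdriver tip is at (265.2,234.4) in the top view and (307.7,277) in the side view. The red lookalike lies outside the channel.

```bash
python3 - <<'E'
from h import *
t,s=load("top0"),load("side0")
P={"tip":((265.2,234.4),(307.7,277)),"shaftbase":((215.6,240.4),(300.7,303.3)),"handle":((191.2,243.3),(295.9,324.9)),
"winrear":((349.6,237.2),(329,227.7)),"winfront":((364.8,235.2),(331,222.3)),
"bedA":((323.2,216.8),(303.7,250)),"bedB":((329.6,266.8),(351.3,252)),
"matc":((216.3,248.3),(0,0))}
for k,(a,b) in P.items():
    if b!=(0,0): p,e=tri(t,a,s,b);print(k,p.round(4),"err",round(e,4))
axis=[plane(t,a,.015) for a in((169.6,246.4),(191.2,243.3),(215.6,240.4),(265.2,234.4))]
for a in axis:print("axis",a.round(4))
d=axis[3]-axis[0];print("len",np.linalg.norm(d),"ang of tip dir",np.degrees(np.arctan2(d[1],d[0])))
print("grip pt (138 from tip)",axis[3]-d/np.linalg.norm(d)*.138,"45+90=135->138 tip at -93")
for nm,a in(("mat",[plane(t,q,.003) for q in((163,224.9),(264.1,211.4),(272,271.6),(169,285.8))]),("block",[plane(t,q,.042) for q in((338.8,226.8),(372.4,224),(374,246.8),(342,250.4))]),
 ("hood",[plane(t,q,.070) for q in((375.8,211.6),(447.6,205.2),(453.6,247.2),(381.6,253.6))]),("bed",[plane(t,q,.012) for q in((323.2,216.8),(329.6,266.8))])):
    a=np.array(a);print(nm,a.round(4).tolist(),"c",a.mean(0).round(4),"sides",np.linalg.norm(a-np.roll(a,-1,0),axis=1).round(3), "ang",np.degrees(np.arctan2(*(a[1]-a[0])[[1,0]])).round(1))
E
```

```text
tip [0.4417 0.2145 0.0163] err 0.0012
shaftbase [0.43   0.3074 0.0229] err 0.0018
handle [0.4254 0.3551 0.0158] err 0.0018
winrear [0.4331 0.057  0.0443] err 0.0024
winfront [0.4357 0.0283 0.044 ] err 0.0001
bedA [0.4769 0.1036 0.0111] err 0.0026
bedB [0.3802 0.0922 0.0104] err 0.0018
axis [0.4188 0.3964 0.015 ]
axis [0.4246 0.3551 0.015 ]
axis [0.43   0.3087 0.015 ]
axis [0.4413 0.2145 0.015 ]
len 0.18335821196385574 ang of tip dir -82.95769836865944
grip pt (138 from tip) [0.42435159 0.35141064 0.015     ] 45+90=135->138 tip at -93
mat [[0.4619, 0.414, 0.003], [0.4878, 0.2177, 0.003], [0.3711, 0.202, 0.003], [0.3444, 0.3989, 0.003]] c [0.4163 0.3081 0.003 ] sides [0.198 0.118 0.199 0.119] ang -82.5
block [[0.4517, 0.0763, 0.042], [0.4569, 0.0133, 0.042], [0.4141, 0.0113, 0.042], [0.4077, 0.071, 0.042]] c [0.4326 0.043  0.042 ] sides [0.063 0.043 0.06  0.044] ang -85.3
hood [[0.4754, 0.0112, 0.07], [0.4877, -0.1232, 0.07], [0.4099, -0.131, 0.07], [0.399, 0.0025, 0.07]] c [ 0.443  -0.0601  0.07  ] sides [0.135 0.078 0.134 0.077] ang -84.8
bed [[0.4755, 0.1034, 0.012], [0.3792, 0.0922, 0.012]] c [0.4274 0.0978 0.012 ] sides [0.097 0.097] ang -173.3
```

```bash
python3 -m crank '{"travel":[[2.8,3.8,0],[5.6,7.6,0],[8.4,11.4,0],[11.2,15.2,0],[14,19,0]],"turn":[[0,0,6],[0,0,12],[0,0,18],[0,0,24],[0,0,30]],"gripper":[0,0,0,0,0]}'
python3 -m crank '{"travel":[[2.8,3.8,0],[5,8,0],[6,12.5,0],[7,17,0],[7.5,21.5,0]],"turn":[[0,0,6],[0,0,12],[0,0,18],[0,0,24],[0,0,30]],"gripper":[0,0,0,0,0]}'
python3 -m crank '{"travel":[[0.5,4.5,0],[0.5,9,0],[0.5,13.5,0],[0,18,0],[0,22.5,0]],"turn":[[0,0,3],[0,0,6],[0,0,9],[0,0,12],[0,0,13.7]],"gripper":[0,0,0,0,0]}'
```

```text
clock: 0.6
position: [0.3879, -0.3823, 0.2312]
tool_rot: [-3.141, 0.0, 0.935]
force: [1.4, -1.0, -0.3]
grip_width: 0.0852
finger_force: 0.0
clock: 1.1
position: [0.4626, -0.167, 0.2312]
tool_rot: [-3.142, -0.0, 1.459]
force: [1.4, -0.4, 0.9]
grip_width: 0.0853
finger_force: 0.0
clock: 1.6
position: [0.4615, 0.0576, 0.2313]
tool_rot: [-3.141, 0.0, 1.695]
force: [1.8, 0.5, -0.2]
grip_width: 0.0854
finger_force: 0.0
```

```bash
python3 -m crank '{"travel":[[-0.5,4.5,0],[-1,9,0],[-1.8,13.5,-1],[-2.4,18,-2],[-3,22.5,-4]],"turn":[[0,0,0],[0,0,0],[0,0,0],[0,0,0],[0,0,0]],"gripper":[0,0,0,0,0]}'
python3 -m crank '{"travel":[[-0.4,4,-2],[-0.7,6.9,-4],[-0.7,6.9,-7],[-0.7,6.9,-10],[-0.7,6.9,-10]],"turn":[[0,0,0],[0,0,0],[0,0,0],[0,0,0],[0,0,0]],"gripper":[0,0,0,0,0]}'
python3 - <<'E'
from workcell import bot
import cv2,numpy as np
f=bot.grab_frame("top");g=bot.grab_frame("side")
a=cv2.resize(f["pixels"][170:310,120:290],None,fx=2.3,fy=2.3);b=cv2.resize(g["pixels"][190:370,230:380],None,fx=2.6,fy=2.6)
h=max(a.shape[0],b.shape[0]);pad=lambda m:cv2.copyMakeBorder(m,0,h-m.shape[0],0,0,cv2.BORDER_CONSTANT)
cv2.imwrite("pics/pre.png",np.hstack([pad(a),pad(b)])[:,:,::-1])
E
```

```text
clock: 2.1
position: [0.4322, 0.2829, 0.1916]
tool_rot: [3.14, -0.0, 1.693]
force: [1.5, 0.1, 0.4]
grip_width: 0.0854
finger_force: 0.0
clock: 2.6
position: [0.4236, 0.3488, 0.0881]
tool_rot: [-3.137, 0.003, 1.694]
force: [-0.6, -0.8, 1.0]
grip_width: 0.0853
finger_force: 0.0
```

View pics/pre.png

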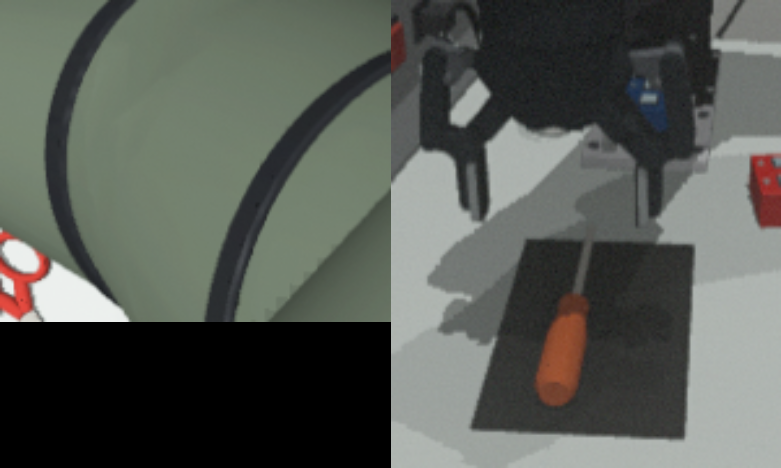

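The arm hides the top view. In the side view the open fingers straddle the line of the handle, with fingertips at about (475,215) and (645,222) in the crop. Next I descend and grip.

```bash
python3 -m crank '{"travel":[[0,0,-2.5],[0,0,-5],[0,0,-7],[0,0,-8],[0,0,-8.6]],"turn":[[0,0,0],[0,0,0],[0,0,0],[0,0,0],[0,0,0]],"gripper":[0,0,0,0,0]}' 60
python3 -m crank '{"travel":[[0,0,0],[0,0,0],[0,0,0],[0,0,0],[0,0,0]],"turn":[[0,0,0],[0,0,0],[0,0,0],[0,0,0],[0,0,0]],"gripper":[0.3,0.5,0.6,0.7,0.8]}' 60
python3 -m crank '{"travel":[[0,0,0],[0,0,0],[0,0,0],[0,0,0],[0,0,0]],"turn":[[0,0,0],[0,0,0],[0,0,0],[0,0,0],[0,0,0]],"gripper":[1,1,1,1,1]}' 80
```

```text
clock: 3.2
position: [0.4259, 0.3502, 0.0059]
tool_rot: [3.141, -0.0, 1.693]
force: [-0.7, -0.3, 0.7]
grip_width: 0.0852
finger_force: 0.0
clock: 3.7
position: [0.4256, 0.3502, 0.0061]
tool_rot: [3.141, -0.0, 1.693]
force: [-0.9, -2.7, 12.7]
grip_width: 0.0225
finger_force: 58.2
clock: 4.2
position: [0.4256, 0.3502, 0.0062]
tool_rot: [3.141, -0.0, 1.693]
force: [-1.9, -3.9, 14.4]
grip_width: 0.0216
finger_force: 77.8
```

```bash
python3 -m crank '{"travel":[[0,0,0.5],[0,0,1.5],[0,0,3],[0,0,4.5],[0,0,6]],"turn":[[0,0,0],[0,0,0],[0,0,-0.5],[0,0,-1],[0,0,-1.5]],"gripper":[1,1,1,1,1]}' 80
python3 -m crank '{"travel":[[0,-2,0],[0,-4,0],[0,-6,0],[0,-6,0],[0,-6,0]],"turn":[[0,0,0],[0,0,0],[0,0,0],[0,0,0],[0,0,0]],"gripper":[1,1,1,1,1]}' 80
python3 - <<'E'
from workcell import bot
import cv2,numpy as np,pickle
f=bot.grab_frame("top");g=bot.grab_frame("side");print(bot.observe()["position"],bot.observe()["force"])
pickle.dump(f,open("pics/top1.pkl","wb"));pickle.dump(g,open("pics/side1.pkl","wb"))
a=cv2.resize(f["pixels"][170:310,220:390],None,fx=2.3,fy=2.3);b=cv2.resize(g["pixels"][190:340,240:380],None,fx=2.9,fy=2.9)
h=max(a.shape[0],b.shape[0]);pad=lambda m:cv2.copyMakeBorder(m,0,h-m.shape[0],0,0,cv2.BORDER_CONSTANT)
cv2.imwrite("pics/held.png",np.hstack([pad(a),pad(b)])[:,:,::-1])
E
```

```text
clock: 4.7
position: [0.4254, 0.3501, 0.067]
tool_rot: [3.141, -0.0, 1.666]
force: [0.4, 0.2, -0.1]
grip_width: 0.0212
finger_force: 78.7
clock: 5.2
position: [0.4257, 0.2901, 0.0662]
tool_rot: [3.141, -0.0, 1.666]
force: [-0.2, 0.3, -1.5]
grip_width: 0.0216
finger_force: 78.7
[0.42539866 0.29084757 0.06586395] [ 0.2774003   0.06882253 -1.36102889]
```

View pics/held.png

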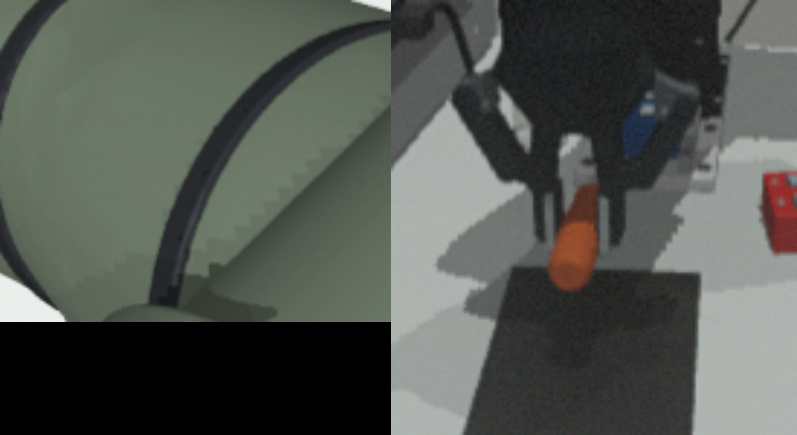

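The side view shows the screwdriver gripped by the handle, butt centre at crop (571,272). The tip is hidden behind the gripper, so I'll check the tilt from the butt position.

```bash
python3 - <<'E'
from h import *
g=load("side1");c,m=big(mask(g,(3,120,60),(16,255,255),(280,230,320,300)));print(m,cv2.boundingRect(c))
u=np.array([np.cos(np.radians(-84.5)),np.sin(np.radians(-84.5)),0]);T=np.array([.4254,.2905,.0660])
for z in(.068,.0748,.082):
    b=T-.045*u;b[2]=z;print("butt",z,proj(g,b).round(1))
o,d=ray(g,(302.1,283.8));k=(T[1]+.0448-o[1])/d[1];print("butt on plane",(o+k*d).round(4), "expected",(T-.045*u).round(4))
for z in(.06,.0748,.09):
    p=T+.138*u;p[2]=z;print("tip proj",z,proj(g,p).round(1))
f=load("top1");p=T+.138*u;p[2]=.0748;print("tip top",proj(f,p).round(1))
# push geometry
r=np.array([.4297,.0729]);t0=r-.138*u[:2];print("TCP at contact",t0.round(4),"pullback5mm",(t0-.005*u[:2]).round(4),"u",u.round(4))
E
```

```text
[303.29502422 273.7992074 ] (294, 254, 18, 36)
butt 0.068 [301.4 289.7]
butt 0.0748 [301.2 285.9]
butt 0.082 [301.1 281.8]
butt on plane [0.4196 0.3353 0.0787] expected [0.4211 0.3353 0.066 ]
tip proj 0.06 [316.7 240.9]
tip proj 0.0748 [316.6 233.9]
tip proj 0.09 [316.5 226.6]
tip top [297.5 231.6]
TCP at contact [0.4165 0.2103] pullback5mm [0.416  0.2152] u [ 0.0958 -0.9954  0.    ]
```

```bash
python3 -m crank '{"travel":[[0,0,0],[0,0,0],[0,0,0],[0,0,0],[0,0,0]],"turn":[[0,0,-6],[0,0,-14],[0,0,-22],[0,0,-30],[0,0,-38]],"gripper":[1,1,1,1,1]}' 80
python3 -m crank '{"travel":[[0,0,0],[0,0,0],[0,0,0],[0,0,0],[0,0,0]],"turn":[[0,0,-7],[0,0,-12],[0,0,-12],[0,0,-12],[0,0,-12]],"gripper":[1,1,1,1,1]}' 80
python3 - <<'E'
from workcell import bot
import cv2,numpy as np,pickle
from h import *
g=bot.grab_frame("side");o=bot.observe();print(o["position"],o["force"],o["tool_rot"])
pickle.dump(g,open("pics/side2.pkl","wb"))
T=o["position"];a=np.radians(-134.5);u=np.array([np.cos(a),np.sin(a),0])
for d in(-.045,.04,.138):
  p=T+d*u;p[2]=T[2]+.0088;print(d,proj(g,p).round(1))
cv2.imwrite("pics/tilt.png",cv2.resize(g["pixels"][200:340,240:420],None,fx=4,fy=4)[:,:,::-1])
E
```

```text
clock: 5.8
position: [0.4251, 0.291, 0.0655]
tool_rot: [-3.141, -0.001, 0.999]
force: [-0.8, 1.0, -1.0]
grip_width: 0.0215
finger_force: 78.7
clock: 6.3
position: [0.4252, 0.2903, 0.0653]
tool_rot: [-3.141, -0.0, 0.797]
force: [-0.2, 0.1, -1.0]
grip_width: 0.0215
finger_force: 78.7
[0.42525285 0.29016536 0.06531517] [-0.02483894 -0.52313145 -1.09590249] [-3.14138207e+00 -7.68475621e-05  7.96054023e-01]
-0.045 [281.2 279.4]
0.04 [326.5 264.3]
0.138 [373.  248.7]
```

View pics/tilt.png

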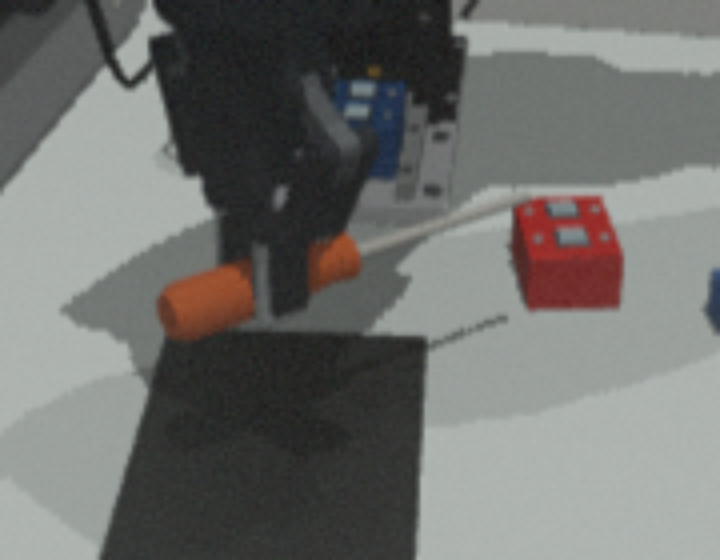

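The tip appears at crop (533,197), which is full-image (373.2,249.2). The no-tilt prediction was (373.0,248.7), so the screwdriver is level and straight. I turn back and line up behind the block.

```bash
python3 -m crank '{"travel":[[0,0,0],[0,0,0],[0,0,0],[0,0,0],[-0.5,-1,0]],"turn":[[0,0,6],[0,0,14],[0,0,22],[0,0,30],[0,0,38]],"gripper":[1,1,1,1,1]}' 80
python3 -m crank '{"travel":[[-0.3,-2,0],[-0.6,-4,0],[-0.6,-5,-1],[-0.6,-5,-3],[-0.6,-5,-4.3]],"turn":[[0,0,6],[0,0,12],[0,0,12],[0,0,12],[0,0,12]],"gripper":[1,1,1,1,1]}' 80
python3 -m crank '{"travel":[[0,0,0],[0,0,0],[0,0,0],[0,0,0],[0,0,0]],"turn":[[0,0,0],[0,0,0],[0,0,0],[0,0,0],[0,0,0]],"gripper":[1,1,1,1,1]}' 80
```

```text
clock: 6.85
position: [0.4206, 0.281, 0.0654]
tool_rot: [3.141, -0.001, 1.465]
force: [1.0, -0.4, -0.0]
grip_width: 0.0214
finger_force: 78.7
clock: 7.35
position: [0.4143, 0.2298, 0.0209]
tool_rot: [-3.141, -0.0, 1.664]
force: [0.1, 0.1, -0.9]
grip_width: 0.0215
finger_force: 78.7
clock: 7.85
position: [0.4145, 0.2301, 0.0227]
tool_rot: [3.141, -0.0, 1.667]
force: [0.5, -0.2, -0.5]
grip_width: 0.0214
finger_force: 78.7
```

```bash
python3 -m crank '{"travel":[[0.04,-0.4,0],[0.08,-0.8,0],[0.12,-1.2,0],[0.14,-1.4,0],[0.15,-1.5,0]],"turn":[[0,0,0],[0,0,0],[0,0,0],[0,0,0],[0,0,0]],"gripper":[1,1,1,1,1]}' 80
python3 -m crank '{"travel":[[0.01,-0.1,0],[0.02,-0.2,0],[0.03,-0.3,0],[0.04,-0.4,0],[0.05,-0.5,0]],"turn":[[0,0,0],[0,0,0],[0,0,0],[0,0,0],[0,0,0]],"gripper":[1,1,1,1,1]}' 80
python3 -m crank '{"travel":[[0.01,-0.1,0],[0.02,-0.2,0],[0.03,-0.3,0],[0.04,-0.4,0],[0.05,-0.5,0]],"turn":[[0,0,0],[0,0,0],[0,0,0],[0,0,0],[0,0,0]],"gripper":[1,1,1,1,1]}' 80
```

```text
clock: 8.35
position: [0.4158, 0.2146, 0.0223]
tool_rot: [-3.142, 0.0, 1.666]
force: [-0.6, -0.4, 0.4]
grip_width: 0.0214
finger_force: 78.7
clock: 8.85
position: [0.4162, 0.2099, 0.0223]
tool_rot: [-3.142, 0.0, 1.667]
force: [-0.0, 0.1, -0.3]
grip_width: 0.0221
finger_force: 78.7
clock: 9.35
position: [0.4168, 0.2053, 0.0224]
tool_rot: [3.141, -0.0, 1.667]
force: [-0.9, 3.1, -1.0]
grip_width: 0.0214
finger_force: 78.7
```

Contact felt: +3 N. I continue a few mm, then draw back.

```bash
python3 -m crank '{"travel":[[0.01,-0.1,0],[0.02,-0.2,0],[0.03,-0.3,0],[0.04,-0.4,0],[0.05,-0.5,0]],"turn":[[0,0,0],[0,0,0],[0,0,0],[0,0,0],[0,0,0]],"gripper":[1,1,1,1,1]}' 80
python3 -m crank '{"travel":[[0.0,0,0],[-0.03,0.3,0],[-0.06,0.6,0],[-0.06,0.6,0],[-0.06,0.6,0]],"turn":[[0,0,0],[0,0,0],[0,0,0],[0,0,0],[0,0,0]],"gripper":[1,1,1,1,1]}' 80
python3 - <<'E'
from workcell import bot
from h import *
g=bot.grab_frame("side");f=bot.grab_frame("top")
pickle.dump(g,open("pics/side3.pkl","wb"));pickle.dump(f,open("pics/top3.pkl","wb"))
for n,h,r in(("s",g,(300,190,350,250)),("t",f,(330,215,380,260))):
    m=mask(h,(100,110,40),(125,255,255),r);print(n,m.sum()/255, big(m)[1] if m.any() else 0, cv2.boundingRect(m))
E
```

```text
clock: 9.85
position: [0.4173, 0.1999, 0.0223]
tool_rot: [-3.142, 0.0, 1.667]
force: [0.1, 4.0, -0.8]
grip_width: 0.0216
finger_force: 78.7
clock: 10.35
position: [0.4166, 0.206, 0.0222]
tool_rot: [-3.141, 0.0, 1.667]
force: [0.5, -0.3, -0.2]
grip_width: 0.0215
finger_force: 78.7
s 35.0 [337.20238095 237.19047619] (320, 231, 20, 11)
t 0.0 0 (0, 0, 0, 0)
```

```bash
python3 -m crank '{"travel":[[0.03,-0.3,0],[0.05,-0.5,0],[0.07,-0.7,0],[0.09,-0.9,0],[0.11,-1.1,0]],"turn":[[0,0,0],[0,0,0],[0,0,0],[0,0,0],[0,0,0]],"gripper":[1,1,1,1,1]}' 80
python3 -m crank '{"travel":[[0.02,-0.2,0],[0.04,-0.4,0],[0.04,-0.4,0],[0,0,0],[-0.02,0.2,0]],"turn":[[0,0,0],[0,0,0],[0,0,0],[0,0,0],[0,0,0]],"gripper":[1,1,1,1,1]}' 80
python3 -m crank '{"travel":[[0,0,0],[-0.02,-0.2,0],[0.02,-0.4,0],[0.04,-0.6,0],[0.06,-0.8,0]],"turn":[[0,0,0],[0,0,0],[0,0,0],[0,0,0],[0,0,0]],"gripper":[1,1,1,1,1]}' 80
python3 -m crank '{"travel":[[0.02,-0.2,0],[0.04,-0.4,0],[0.06,-0.6,0],[0.07,-0.7,0],[0.07,-0.7,0]],"turn":[[0,0,0],[0,0,0],[0,0,0],[0,0,0],[0,0,0]],"gripper":[1,1,1,1,1]}' 80
python3 -m crank '{"travel":[[-0.03,0.3,0],[-0.05,0.5,0],[-0.05,0.5,0],[-0.05,0.5,0],[-0.05,0.5,0]],"turn":[[0,0,0],[0,0,0],[0,0,0],[0,0,0],[0,0,0]],"gripper":[1,1,1,1,1]}' 80
```

```text
clock: 10.95
position: [0.4178, 0.1952, 0.0224]
tool_rot: [3.141, -0.001, 1.667]
force: [-0.5, 3.2, -1.5]
grip_width: 0.0213
finger_force: 78.7
clock: 11.45
position: [0.4175, 0.1971, 0.0223]
tool_rot: [-3.141, 0.0, 1.667]
force: [0.3, -0.4, -0.7]
grip_width: 0.0216
finger_force: 78.7
clock: 11.95
position: [0.4183, 0.1892, 0.0224]
tool_rot: [3.141, -0.001, 1.667]
force: [-0.3, 3.7, -1.1]
grip_width: 0.0212
finger_force: 78.7
clock: 12.45
position: [0.4189, 0.1817, 0.0223]
tool_rot: [-3.141, 0.0, 1.667]
force: [-0.7, 1.5, -1.3]
grip_width: 0.0215
finger_force: 78.7
clock: 12.95
position: [0.4183, 0.1869, 0.0223]
tool_rot: [-3.141, 0.0, 1.667]
force: [-0.4, 0.1, -0.8]
grip_width: 0.0215
finger_force: 78.7
```

```bash
cat >ok.py <<'E'
import sys
from workcell import bot
o=bot.observe();sys.exit(o["force"][1]>5.5)
E
python3 -m crank '{"travel":[[0.02,-0.2,0],[0.04,-0.4,0],[0.06,-0.6,0],[0.08,-0.8,0],[0.09,-0.9,0]],"turn":[[0,0,0],[0,0,0],[0,0,0],[0,0,0],[0,0,0]],"gripper":[1,1,1,1,1]}' 80 && python3 ok.py &&
python3 -m crank '{"travel":[[0.01,-0.1,0],[0.02,-0.2,0],[0.03,-0.3,0],[0.04,-0.4,0],[0.05,-0.5,0]],"turn":[[0,0,0],[0,0,0],[0,0,0],[0,0,0],[0,0,0]],"gripper":[1,1,1,1,1]}' 80
python3 -m crank '{"travel":[[-0.03,0.3,0],[-0.05,0.5,0],[-0.05,0.5,0],[-0.03,0.3,0],[-0.02,0.2,0]],"turn":[[0,0,0],[0,0,0],[0,0,0],[0,0,0],[0,0,0]],"gripper":[1,1,1,1,1]}' 80
```

```text
clock: 13.45
position: [0.4193, 0.1781, 0.0223]
tool_rot: [3.141, -0.001, 1.667]
force: [-0.4, 4.0, -1.5]
grip_width: 0.0215
finger_force: 78.7
clock: 13.95
position: [0.419, 0.1797, 0.0222]
tool_rot: [-3.141, 0.0, 1.667]
force: [-0.1, 0.6, -0.2]
grip_width: 0.0214
finger_force: 78.7False
```

The guard returned the wrong exit type, so the second push was skipped and no harm was done. I fix it and continue, using slow 1.5 mm calls once the block could be near home.

```bash
sed -i 's/sys.exit(o\["force"\]\[1\]>5.5)/sys.exit(int(o["force"][1]>5.5))/' ok.py
python3 -m crank '{"travel":[[0.02,-0.2,0],[0.03,-0.35,0],[0.05,-0.5,0],[0.06,-0.6,0],[0.07,-0.7,0]],"turn":[[0,0,0],[0,0,0],[0,0,0],[0,0,0],[0,0,0]],"gripper":[1,1,1,1,1]}' 80 && python3 ok.py &&
python3 -m crank '{"travel":[[0,-0.03,0],[0.01,-0.06,0],[0.01,-0.09,0],[0.01,-0.12,0],[0.01,-0.15,0]],"turn":[[0,0,0],[0,0,0],[0,0,0],[0,0,0],[0,0,0]],"gripper":[1,1,1,1,1]}' 80 && python3 ok.py &&
python3 -m crank '{"travel":[[0,-0.03,0],[0.01,-0.06,0],[0.01,-0.09,0],[0.01,-0.12,0],[0.01,-0.15,0]],"turn":[[0,0,0],[0,0,0],[0,0,0],[0,0,0],[0,0,0]],"gripper":[1,1,1,1,1]}' 80; python3 ok.py
python3 -m crank '{"travel":[[-0.02,0.2,0],[-0.03,0.3,0],[-0.03,0.3,0],[-0.02,0.2,0],[-0.02,0.2,0]],"turn":[[0,0,0],[0,0,0],[0,0,0],[0,0,0],[0,0,0]],"gripper":[1,1,1,1,1]}' 80
```

```text
clock: 14.45
position: [0.4198, 0.1731, 0.0223]
tool_rot: [3.141, -0.0, 1.667]
force: [0.2, 3.4, -1.2]
grip_width: 0.0215
finger_force: 78.7
clock: 14.95
position: [0.4199, 0.1715, 0.0223]
tool_rot: [3.142, -0.0, 1.667]
force: [-0.2, 3.3, 0.5]
grip_width: 0.0215
finger_force: 78.7
clock: 15.45
position: [0.42, 0.17, 0.0223]
tool_rot: [-3.142, 0.0, 1.667]
force: [0.1, 4.4, -1.1]
grip_width: 0.0213
finger_force: 78.7
clock: 15.95
position: [0.4197, 0.1717, 0.0222]
tool_rot: [-3.141, 0.0, 1.667]
force: [-0.1, -0.0, -0.8]
grip_width: 0.0214
finger_force: 78.7
```

```bash
python3 -m crank '{"travel":[[0.01,-0.1,0],[0.02,-0.2,0],[0.03,-0.25,0],[0.03,-0.3,0],[0.03,-0.33,0]],"turn":[[0,0,0],[0,0,0],[0,0,0],[0,0,0],[0,0,0]],"gripper":[1,1,1,1,1]}' 80 && python3 ok.py &&
python3 -m crank '{"travel":[[0,-0.03,0],[0.01,-0.06,0],[0.01,-0.09,0],[0.01,-0.12,0],[0.01,-0.15,0]],"turn":[[0,0,0],[0,0,0],[0,0,0],[0,0,0],[0,0,0]],"gripper":[1,1,1,1,1]}' 80 && python3 ok.py &&
python3 -m crank '{"travel":[[0,-0.03,0],[0.01,-0.06,0],[0.01,-0.09,0],[0.01,-0.12,0],[0.01,-0.15,0]],"turn":[[0,0,0],[0,0,0],[0,0,0],[0,0,0],[0,0,0]],"gripper":[1,1,1,1,1]}' 80 && python3 ok.py &&
python3 -m crank '{"travel":[[0,-0.03,0],[0.01,-0.06,0],[0.01,-0.09,0],[0.01,-0.12,0],[0.01,-0.15,0]],"turn":[[0,0,0],[0,0,0],[0,0,0],[0,0,0],[0,0,0]],"gripper":[1,1,1,1,1]}' 80 && python3 ok.py &&
python3 -m crank '{"travel":[[0,-0.03,0],[0.01,-0.06,0],[0.01,-0.09,0],[0.01,-0.12,0],[0.01,-0.15,0]],"turn":[[0,0,0],[0,0,0],[0,0,0],[0,0,0],[0,0,0]],"gripper":[1,1,1,1,1]}' 80 ; python3 ok.py; echo g $?
python3 -m crank '{"travel":[[-0.02,0.2,0],[-0.03,0.3,0],[-0.03,0.3,0],[-0.02,0.2,0],[-0.02,0.2,0]],"turn":[[0,0,0],[0,0,0],[0,0,0],[0,0,0],[0,0,0]],"gripper":[1,1,1,1,1]}' 80
```

```text
clock: 16.45
position: [0.4201, 0.169, 0.0223]
tool_rot: [3.141, -0.0, 1.667]
force: [-1.2, 3.4, -1.3]
grip_width: 0.0215
finger_force: 78.7
clock: 16.95
position: [0.4202, 0.1672, 0.0223]
tool_rot: [3.142, -0.0, 1.667]
force: [-0.7, 3.7, -1.0]
grip_width: 0.0216
finger_force: 78.7
clock: 17.45
position: [0.4203, 0.1657, 0.0223]
tool_rot: [-3.142, -0.0, 1.667]
force: [-1.2, 3.1, -0.5]
grip_width: 0.0214
finger_force: 78.7
clock: 17.95
position: [0.4204, 0.1642, 0.0223]
tool_rot: [3.142, -0.0, 1.667]
force: [-0.7, 4.1, -1.2]
grip_width: 0.0217
finger_force: 78.7
clock: 18.45
position: [0.4205, 0.1627, 0.0223]
tool_rot: [-3.142, -0.0, 1.667]
force: [-0.7, 4.0, -1.4]
grip_width: 0.0213
finger_force: 78.7
g 0
clock: 18.95
position: [0.4203, 0.1644, 0.0223]
tool_rot: [-3.141, 0.0, 1.667]
force: [0.4, -0.7, -1.5]
grip_width: 0.0218
finger_force: 78.7
```

```bash
python3 -m crank '{"travel":[[0.01,-0.1,0],[0.02,-0.2,0],[0.03,-0.25,0],[0.03,-0.3,0],[0.03,-0.33,0]],"turn":[[0,0,0],[0,0,0],[0,0,0],[0,0,0],[0,0,0]],"gripper":[1,1,1,1,1]}' 80 && python3 ok.py &&
python3 -m crank '{"travel":[[0,-0.03,0],[0.01,-0.06,0],[0.01,-0.09,0],[0.01,-0.12,0],[0.01,-0.15,0]],"turn":[[0,0,0],[0,0,0],[0,0,0],[0,0,0],[0,0,0]],"gripper":[1,1,1,1,1]}' 80 && python3 ok.py &&
python3 -m crank '{"travel":[[0,-0.03,0],[0.01,-0.06,0],[0.01,-0.09,0],[0.01,-0.12,0],[0.01,-0.15,0]],"turn":[[0,0,0],[0,0,0],[0,0,0],[0,0,0],[0,0,0]],"gripper":[1,1,1,1,1]}' 80 && python3 ok.py &&
python3 -m crank '{"travel":[[0,-0.03,0],[0.01,-0.06,0],[0.01,-0.09,0],[0.01,-0.12,0],[0.01,-0.15,0]],"turn":[[0,0,0],[0,0,0],[0,0,0],[0,0,0],[0,0,0]],"gripper":[1,1,1,1,1]}' 80 && python3 ok.py &&
python3 -m crank '{"travel":[[0,-0.03,0],[0.01,-0.06,0],[0.01,-0.09,0],[0.01,-0.12,0],[0.01,-0.15,0]],"turn":[[0,0,0],[0,0,0],[0,0,0],[0,0,0],[0,0,0]],"gripper":[1,1,1,1,1]}' 80 ; python3 ok.py; echo g $?
python3 -m crank '{"travel":[[-0.02,0.2,0],[-0.03,0.3,0],[-0.03,0.3,0],[-0.02,0.2,0],[-0.02,0.2,0]],"turn":[[0,0,0],[0,0,0],[0,0,0],[0,0,0],[0,0,0]],"gripper":[1,1,1,1,1]}' 80
```

```text
clock: 19.45
position: [0.4206, 0.1617, 0.0223]
tool_rot: [3.141, -0.0, 1.667]
force: [-1.2, 3.6, -0.9]
grip_width: 0.0218
finger_force: 78.7
clock: 19.95
position: [0.4207, 0.1599, 0.0223]
tool_rot: [3.142, -0.0, 1.667]
force: [-0.0, 3.8, -1.7]
grip_width: 0.0213
finger_force: 78.7
clock: 20.45
position: [0.4208, 0.1584, 0.0223]
tool_rot: [-3.142, 0.0, 1.667]
force: [-1.4, 4.7, -0.6]
grip_width: 0.022
finger_force: 78.7
clock: 20.95
position: [0.421, 0.1574, 0.0224]
tool_rot: [3.141, -0.001, 1.667]
force: [-0.2, 7.6, -1.0]
grip_width: 0.0215
finger_force: 78.7
g 1
clock: 21.45
position: [0.4207, 0.1585, 0.0223]
tool_rot: [-3.141, 0.0, 1.667]
force: [0.1, -0.0, -0.8]
grip_width: 0.0217
finger_force: 78.7
```

The force climbed to 7.6 N, which suggests the stop. I press once more, gently, to confirm it is a stop and not a friction bump.

```bash
python3 -m crank '{"travel":[[0.01,-0.1,0],[0.01,-0.15,0],[0.02,-0.17,0],[0.02,-0.19,0],[0.02,-0.2,0]],"turn":[[0,0,0],[0,0,0],[0,0,0],[0,0,0],[0,0,0]],"gripper":[1,1,1,1,1]}' 80
python3 -m crank '{"travel":[[0,-0.01,0],[0,-0.02,0],[0,-0.03,0],[0,-0.04,0],[0,-0.04,0]],"turn":[[0,0,0],[0,0,0],[0,0,0],[0,0,0],[0,0,0]],"gripper":[1,1,1,1,1]}' 80
```

```text
clock: 21.95
position: [0.421, 0.1576, 0.0224]
tool_rot: [3.141, -0.001, 1.667]
force: [-1.2, 6.2, -0.5]
grip_width: 0.0216
finger_force: 78.7
clock: 22.45
position: [0.421, 0.1574, 0.0224]
tool_rot: [3.141, -0.001, 1.668]
force: [-0.1, 7.2, -0.5]
grip_width: 0.0213
finger_force: 78.7
```

```bash
python3 -m crank '{"travel":[[0,-0.01,0],[0,-0.02,0],[0,-0.03,0],[0,-0.04,0],[0,-0.05,0]],"turn":[[0,0,0],[0,0,0],[0,0,0],[0,0,0],[0,0,0]],"gripper":[1,1,1,1,1]}' 80 
python3 -m crank '{"travel":[[0,0,0],[0,0,0],[0,0,0],[0,0,0],[0,0,0]],"turn":[[0,0,0],[0,0,0],[0,0,0],[0,0,0],[0,0,0]],"gripper":[1,1,1,1,1]}' 80
```

```text
clock: 22.95
position: [0.4211, 0.1572, 0.0224]
tool_rot: [3.141, -0.002, 1.668]
force: [-0.3, 8.8, -0.6]
grip_width: 0.0217
finger_force: 78.7
clock: 23.45
position: [0.4211, 0.1571, 0.0224]
tool_rot: [3.141, -0.002, 1.668]
force: [-0.2, 7.6, -0.1]
grip_width: 0.0213
finger_force: 78.7
```

It is a firm stop: the force rises while the tip hardly advances. The block is home, at 7.6 N on the last reading. Now I draw back and return the screwdriver to the mat.

```bash
python3 -m crank '{"travel":[[-0.03,0.3,0],[-0.1,1.2,0],[-0.3,3,0],[-0.3,5,0.8],[-0.2,8,2]],"turn":[[0,0,0],[0,0,0],[0,0,0],[0,0,0],[0,0,0]],"gripper":[1,1,1,1,1]}' 80
python3 -m crank '{"travel":[[0.1,3,0],[0.3,6,0],[0.5,9,0],[0.65,11,0],[0.65,11.3,0]],"turn":[[0,0,0],[0,0,0.5],[0,0,1],[0,0,1.5],[0,0,1.5]],"gripper":[1,1,1,1,1]}' 80
python3 -m crank '{"travel":[[0,0,0],[0,0,-0.8],[0,0,-1.6],[0,0,-2.4],[0,0,-2.9]],"turn":[[0,0,0],[0,0,0],[0,0,0],[0,0,0],[0,0,0]],"gripper":[1,1,1,1,1]}' 80
```

```text
clock: 23.95
position: [0.4183, 0.2359, 0.0421]
tool_rot: [-3.14, 0.002, 1.666]
force: [0.2, -0.2, -1.1]
grip_width: 0.0216
finger_force: 78.7
clock: 24.45
position: [0.4246, 0.352, 0.0422]
tool_rot: [-3.142, -0.001, 1.696]
force: [-0.4, 0.0, -1.1]
grip_width: 0.0216
finger_force: 78.7
clock: 24.95
position: [0.4252, 0.3483, 0.0122]
tool_rot: [-3.141, 0.001, 1.693]
force: [-0.6, 0.2, -0.3]
grip_width: 0.0214
finger_force: 78.7
```

```bash
python3 -m crank '{"travel":[[0,0,-0.2],[0,0,-0.4],[0,0,-0.5],[0,0,-0.6],[0,0,-0.65]],"turn":[[0,0,0],[0,0,0],[0,0,0],[0,0,0],[0,0,0]],"gripper":[1,1,1,1,1]}' 80
python3 -m crank '{"travel":[[0,0,0],[0,0,0],[0,0,0],[0,0,0],[0,0,0]],"turn":[[0,0,0],[0,0,0],[0,0,0],[0,0,0],[0,0,0]],"gripper":[0.7,0.6,0.4,0.2,0]}' 20
python3 -m crank '{"travel":[[0,0,0],[0,0,0],[0,0,0],[0,0,1],[0,0,3]],"turn":[[0,0,0],[0,0,0],[0,0,0],[0,0,0],[0,0,0]],"gripper":[0,0,0,0,0]}' 20
python3 -m crank '{"travel":[[0,0,5],[0,0,10],[0,0,14],[0,0,14],[0,0,14]],"turn":[[0,0,0],[0,0,0],[0,0,0],[0,0,0],[0,0,0]],"gripper":[0,0,0,0,0]}' 20
python3 -m crank '{"travel":[[-1,-5,0],[-1,-9,0],[0,-14,0],[1,-18,0],[2,-23,0]],"turn":[[0,0,0],[0,0,0],[0,0,0],[0,0,0],[0,0,0]],"gripper":[0,0,0,0,0]}' 20
python3 -m crank '{"travel":[[0,-5,0],[0,-10,0],[0,-14.5,0],[0,-19,0],[0,-24,0]],"turn":[[0,0,0],[0,0,0],[0,0,0],[0,0,0],[0,0,0]],"gripper":[0,0,0,0,0]}' 20
python3 -m crank '{"travel":[[0,-5,0],[0,-10,0],[0,-14.5,0],[0,-19,0],[0,-20,0]],"turn":[[0,0,0],[0,0,0],[0,0,0],[0,0,0],[0,0,0]],"gripper":[0,0,0,0,0]}' 20
python3 - <<'E'
from workcell import bot
from h import *
fs={n:bot.grab_frame(n) for n in("top","side")}
for n,f in fs.items(): pickle.dump(f,open(f"pics/{n}9.pkl","wb"))
a=fs["top"]["pixels"][140:300,150:470];b=fs["side"]["pixels"][170:370,230:400]
a=cv2.resize(a,(480,240));b=cv2.resize(b,(310,365))
a=cv2.copyMakeBorder(a,0,125,0,0,cv2.BORDER_CONSTANT)
cv2.imwrite("pics/end.png",np.hstack([a,b])[:,:,::-1])
E
```

```text
clock: 25.45
position: [0.4254, 0.349, 0.0069]
tool_rot: [3.141, -0.0, 1.693]
force: [0.4, 0.1, -0.4]
grip_width: 0.0216
finger_force: 78.7
clock: 25.95
position: [0.4254, 0.349, 0.0068]
tool_rot: [3.142, -0.0, 1.693]
force: [0.9, 0.5, -0.2]
grip_width: 0.0759
finger_force: 0.0
clock: 26.45
position: [0.4247, 0.3486, 0.0367]
tool_rot: [-3.14, 0.001, 1.693]
force: [-1.2, 0.3, 0.5]
grip_width: 0.0852
finger_force: 0.0
clock: 26.95
position: [0.4257, 0.3489, 0.178]
tool_rot: [3.14, -0.001, 1.693]
force: [0.1, 0.1, 0.2]
grip_width: 0.0854
finger_force: 0.0
clock: 27.45
position: [0.4446, 0.1186, 0.1761]
tool_rot: [-3.14, -0.0, 1.694]
force: [1.6, 1.0, -0.2]
grip_width: 0.085
finger_force: 0.0
clock: 27.95
position: [0.4442, -0.1214, 0.176]
tool_rot: [-3.14, -0.001, 1.694]
force: [2.0, 0.1, -0.3]
grip_width: 0.0856
finger_force: 0.0
clock: 28.45
position: [0.4433, -0.3246, 0.1753]
tool_rot: [-3.139, -0.0, 1.688]
force: [1.2, 1.2, -1.0]
grip_width: 0.0852
finger_force: 0.0
```

View pics/end.png

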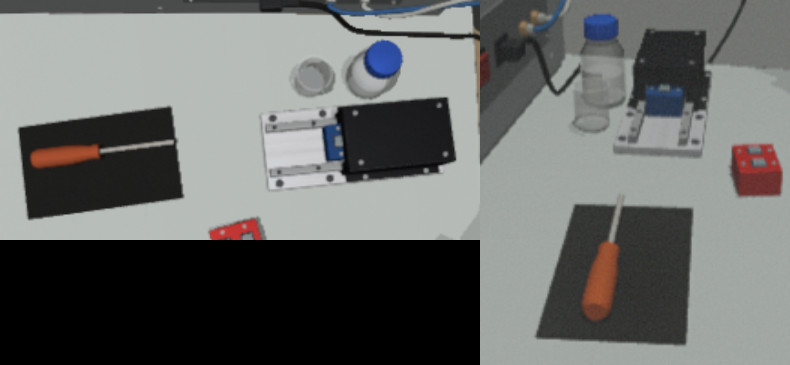

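The screwdriver lies on the mat, with its handle at (65,157) and tip at (175,142) in the picture. The block's rear edge is at about (324,142), some 48 mm on from the start, which agrees with the felt stop. The bottle and beaker look to be where they were.

```bash
python3 -c "
from workcell import bot
print(bot.job_done())"
```

```text
the job is handed in; nothing more can be done
None
```

I handed the job in: the block was tapped about 48 mm to a firm stop (highest force read about 9 N), the screwdriver is back on its mat, and the bottle and beaker look unmoved; no verdict came back.

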